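Set the tray stop and lock the microscope lamp

TASK

Get the microscope bench ready for the next slide tray: first lift the orange tray stop out of its notch, move it along the rail and drop it fully into the notch beside the green tile. Then turn the black lamp knob until its white pointer is at the green mark and pull it fully out so that it locks there. Do not push about or tip the two bottles, the jar and the slide box.

Things in the scene. Friction and masses are not known exactly. Their poses are not given: they have to be found in the camera images.
- rail: Tray-stop rail, fixed to the desk: aluminium base plate 20 mm thick, x from -37 to +65 mm, y from -100 to +100 mm; origin on the underside, z up. Along y run two parallel steel combs, each 6 mm thick, at x = -16 and +16 mm, tooth tops 50 mm above the desk. Tiles lie on the plate on the +x side beside four notches (not the middle one).
- stop_grip (a point): Middle of the tray stop's orange plate handle: 60 mm (rail x) x 14 mm thick (rail y) x 50 mm tall. Seated in a notch, this point is 85 mm above the desk, the plate's top 107 mm, its lower edge 57 mm. The stop weighs 160 g (+-30 %), cannot turn, only lifts straight up and slides along the rail, and falls back by its weight. Axes as the rail's. It starts in the middle notch.
- stop (a joint): Position of the stop along the rail's y axis, m: 0 = middle notch, +-0.030 and +-0.060 = the others. About 1 N of friction.
- stop_lift (a joint): Height of the stop above its seat, m: 0 = cross bar fully down in a notch; 0.013 = resting on top of the teeth; it passes over the teeth above 0.014; upper limit 0.030.
- flag_green: Green tile 26 x 18 x 5 mm flat on the rail's base plate beside the wanted notch: at the same rail y as that notch, 48 mm from the rail's centre line on its +x side. Origin at the centre of its underside, 20 mm above the desk; axes parallel to the rail's. The tiles beside the three other notches are grey. All tiles are fixed.
- lamp_box: White lamp control box of the microscope, 150 x 130 x 60 mm, fixed to the desk; origin at the centre of its underside, z up. The knob stands upright in the middle of its top.
- knob_grip (a point): Grip point of the black pull-to-lock knob, on its vertical axis, 94 mm above the desk while in (106 mm when out). The grip is an upright bar 56 mm long, 16 mm thick, 40 mm tall (68 to 108 mm above the desk) on a disc of 28 mm radius. The bar lies along this point's x axis; its +x end, with the white stripe, is the pointer. It turns both ways and pulls straight up.
- knob (a joint): Angle of the knob's pointer about the vertical, rad, counter-clockwise seen from above, 0 = along the lamp box's +x axis. Range -6.2 to 6.2. Friction about 0.06 N m.
- knob_pull (a joint): How far the knob is pulled up, m: 0 = in, 0.012 = fully out. About 5 N of friction keeps it where it is left. A key under the pointer is stopped by the dial ring after 2 mm unless the pointer is within about 0.09 rad of the middle of the green notch; pulled out there, the key sits in the notch and the knob cannot turn.
- dial_ring: Grey dial ring fixed on the lamp box around the knob, radii 30 and 48 mm, 8 mm thick, its top 68 mm above the desk; origin on the knob's axis, 60 mm above the desk. Its +x axis points through its only notch, 16 mm wide, flanked by green blocks and a green bar on the rim: the green mark. The ring does not move.
- stain_bottle: Bystander: loose amber bottle with black cap, radius 26 mm, 150 mm tall, origin at the centre of its underside.
- stain_jar: Bystander: loose green glass jar with white lid, radius 32 mm, 100 mm tall, origin at the centre of its underside.
- slide_box: Bystander: loose blue slide box 87 x 72 x 46 mm, origin at the centre of its underside.
- stop_bar (a point): Centre of the steel cross bar (48 x 10 x 10 mm, across the rail) under the stop's handle, which lies in one notch of both combs with 3 mm play each way along the rail; 42 mm above the desk when seated, 43 mm below the handle's grip point.
- knob_pointer (a point): Point on the knob 39 mm from its axis under the white-striped end of the bar, over the key; 60 mm above the desk while the knob is in.
- rail_mid (a point): Point on the rail's centre line over the middle notch, level with the tooth tops (50 mm above the desk); axes as the rail's. The five notches, open at the top, lie at y = -60, -30, 0, +30, +60 mm along the rail; each is 16 mm wide and 14 mm deep.
- rinse_bottle: Bystander: loose white plastic bottle with red cap, radius 29 mm, 170 mm tall, origin at the centre of its underside.
There are look-alikes about, which are no part of the job. What is shaped like the rail but yellow is not meant.

How it is judged:
On the way, in this order (a step that is already met when the one before it is completed fails the run):
1. the stop is fully down in the notch beside the green tile (y of stop_bar in the frame of flag_green between -0.006 and 0.006 m and value of joint stop_lift below 0.003 m), for 0.2 s.
2. the knob is pulled out and locked with its pointer at the green mark (x of knob_pointer in the frame of dial_ring above 0.03 m and y of knob_pointer in the frame of dial_ring between -0.006 and 0.006 m and value of joint knob_pull above 0.009 m), for 0.2 s.
At the end, for the whole second after the job is handed in: The stop's cross bar is fully down (less than 3 mm above its seat) in the notch beside the green tile (within 6 mm along the rail); the knob is pulled out by more than 9 mm with its pointer within 6 mm (at 39 mm radius) of the middle of the green notch; the bystanders are at rest (all of step 1 and all of step 2 and linear speed of each of stain_bottle, stain_jar, slide_box, rinse_bottle below 0.02 m/s); the robot touches nothing.
It fails at once if the stain bottle is pushed more than 30 mm or tipped (distance of stain_bottle from where it was at the start of the episode above 0.03 m or angle between stain_bottle's own z axis and vertical above 0.35 rad).
It fails at once if the stain jar is pushed more than 30 mm or tipped (distance of stain_jar from where it was at the start of the episode above 0.03 m or angle between stain_jar's own z axis and vertical above 0.35 rad).
It fails at once if the slide box is pushed more than 30 mm or tipped (distance of slide_box from where it was at the start of the episode above 0.03 m or angle between slide_box's own z axis and vertical above 0.35 rad).
It fails at once if the rinse bottle is pushed more than 30 mm or tipped (distance of rinse_bottle from where it was at the start of the episode above 0.03 m or angle between rinse_bottle's own z axis and vertical above 0.35 rad).
It also fails if it takes over 67 s, if anything falls off the work surface, if the arm or the gripper's body presses on something with over 40 N, if the wrist force passes 120 N, or if a joint passes its speed limit or range.

ROBOT

A 6-joint arm with a two-finger parallel gripper is mounted at the origin on the work surface. World frame = base frame: x ahead of the robot, y to its left, z up, the work surface at z = 0. Lengths are in m, angles in rad, forces in N, time in s.
With the tool pointing down it reaches from about 0.425 to 0.95 m from the base axis. Payload 3.5 kg.
Tool frame: the origin (TCP) lies on the mounting face of the last link; the fingertips stand 173 mm ahead of it and the grasp point (between the pads) lies 155 mm ahead of it; z points along the fingers, x is the direction in which the jaws open and shut, and the axes are right-handed (so a half turn about z gives the same grasp; the last joint's range is limited). The gripper opens to 85 mm and grips with 20 to 120 N. Pads are 22 mm wide; open, the fingers measure 114 mm over their backs; the gripper's body (76 mm by 85 mm) begins 54 mm behind the grasp point. The pads swing forward as they close: fully open they stand 13 mm farther back than shut.
Start: joints at [-1.324, 0.286, 1.577, -0, 1.279, -0.15], TCP at [0.261, -0.623, 0.405] pointing down, gripper open.
Joint ranges: [-2.77, 2.77], [-0.9, 2.22], [0.21, 2.48], [-1.53, 4.67], [0.24, 2.81], [-2.84, 2.84]. Speed limits (rad/s): [2.79, 2.79, 3.14, 3.14, 3.14, 3.14].

INTERFACE

Orientations are given as a unit quaternion [x, y, z, w].
In Python, from plant import get_state, read_camera, sign_off gives the robot as it stands.
- The arm moves only by the shell command python3 -m jog 'ROWS' [FORCE]. ROWS is JSON, a list of rows, each an object of numbers: "grip": the closure, from 0 (fully open) to 1 (shut); "x", "y", "z": the shift along the tool's x, y, z in mm; "rx", "ry", "rz": the turn, a rotation vector about the tool's x, y, z in degrees. A call has 1 to 8 rows; each row shifts and turns the commanded pose from where the row before left it, along the tool's axes as they then stand; what a row does not reach is not made up. A row lasts 1/12 s, in which the tool goes at most 41.7 mm and 7.16 degrees, less where a joint would pass 70% of its speed; a pose out of reach is approached as far as the arm can. A call with a gripper value outside its range is refused whole. The fingers move at their own pace and stop on an object; FORCE is the grip in N (left out, the last holds). Time passes only in rows, so rows that do not move let the fingers close. It gives the time, the measured TCP pose, the force and the opening at its end, in the units of the state.
- get_state(): the state, without advancing time (a new reading comes with each control period).
- read_camera(name): name is "side" or "top"; returns a dict with "frame" (480x640x3 uint8, red, green, blue), "intrinsics" (3x3 intrinsics, pixels), "k1" (the pictures are not rectified: a ray, as slopes to the right and down, at radius r is drawn at 1 + k1 r^2 times it, then the intrinsics apply), "R" (3x3) and "t" (3): a world point X has camera coordinates R X + t. Camera axes: x right, y down, z forward; pixel columns grow to the right and rows downward; lengths in m; the calibration is good to about 2 mm. A picture is of the moment at which its call begins. There is no depth.
- sign_off(): hands the job in, once; it reports no verdict.
The state is a dict: "time": time; "qpos": joint angles; "dq": joint speeds; "joint_efforts": joint torques, N m; "eef_pos": TCP position; "tcp_rot": TCP orientation; "contact_force": force on the tool from outside, world axes, zero at the start; "wrist_torque": the same for the moment, N m; "opening": opening from 0.0 (shut) to 1.0 (fully open).
Only numpy, scipy, OpenCV 4.12 (cv2) and the standard library are available. Lean on these libraries where they do the work, as an engineer would, in place of code of your own. Each camera call takes 0.05 s, during which the arm holds its last target.

## Working session

There is one attempt and no reset: what is moved stays moved. The work goes in short steps, Python scripts to look and compute and a shell command to move; the robot and the scene stay as the last step left them, time stands still between calls to the robot, and variables do not carry over. Pictures are saved under pics/ and viewed, and the job is handed in when it is done.

```bash
ls; mkdir -p pics
python3 - <<'E'
from plant import *
import cv2
print(get_state())
for n in("side","top"):
    c=read_camera(n); cv2.imwrite(f"pics/{n}0.png",c["frame"][:,:,::-1]); print(n,c["intrinsics"],c["k1"],c["R"],c["t"])
E
```

```text
pics
{'time': 0.0, 'qpos': array([-1.32399412e+00,  2.87190656e-01,  1.57814517e+00,  6.39694133e-05,
        1.27857999e+00, -1.49986300e-01]), 'dq': array([ 0.00023223, -0.00129696,  0.00195571, -0.00029539,  0.00096794,
        0.00067038]), 'joint_efforts': array([-3.66868016e-04, -4.05980337e+01, -2.92626697e+01, -2.04545831e-04,
        5.88722483e-03,  8.82377776e-06]), 'eef_pos': array([ 0.26084037, -0.62230538,  0.40334727]), 'tcp_rot': array([ 8.32598169e-01, -5.53876284e-01, -8.39564275e-04, -8.03324500e-04]), 'contact_force': array([-0.3287109 ,  0.05603872,  1.10288645]), 'wrist_torque': array([-0.02135266, -0.05867002,  0.00413703]), 'opening': 1.000301409873508}
side [[615.30425872   0.         316.65149697]
 [  0.         615.30425872 242.87882622]
 [  0.           0.           1.        ]] 0.024098412844463735 [[-0.87143792 -0.49042872  0.008696  ]
 [-0.37144566  0.64823205 -0.66469793]
 [ 0.32034993 -0.58247307 -0.74706161]] [0.50731655 0.2118459  1.10609173]
top [[607.16247261   0.         315.14567557]
 [  0.         607.16247261 244.7471776 ]
 [  0.           0.           1.        ]] -0.09008621455930377 [[-0.01081264 -0.99976255  0.01891893]
 [-0.99158082  0.00827878 -0.12922438]
 [ 0.12903707 -0.0201569  -0.99143489]] [0.07032442 0.51300607 1.39068852]
```

View pics/side0.png

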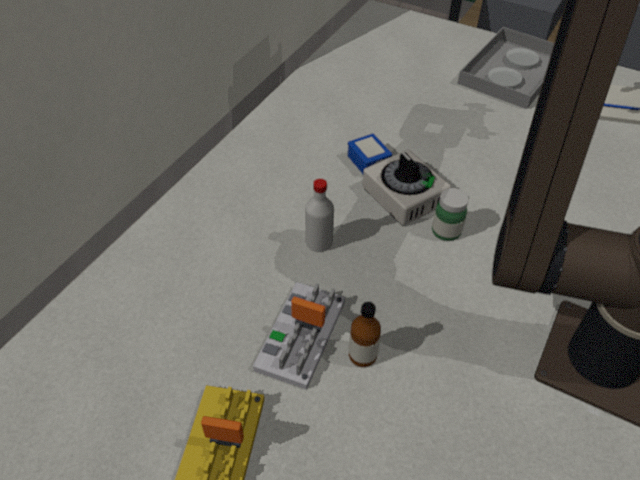

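View pics/top0.png

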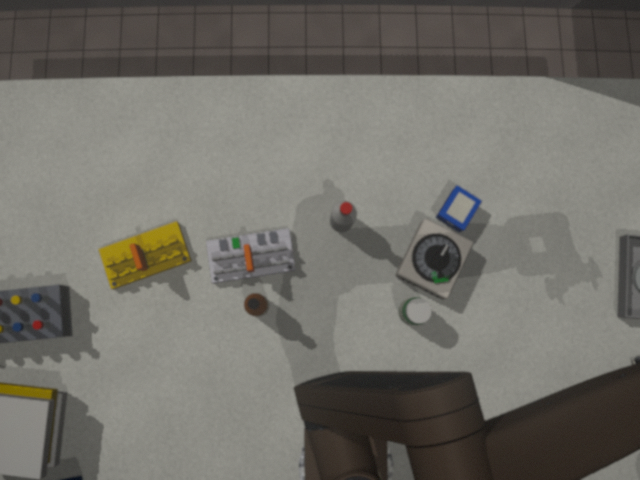

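```bash
cat > h.py <<'E'
import numpy as np, cv2
from plant import *
def ray(c,u,v):
    K=c["intrinsics"];xd=(u-K[0,2])/K[0,0];yd=(v-K[1,2])/K[1,1]
    rd=np.hypot(xd,yd);r=rd
    for _ in range(30): r=rd/(1+c["k1"]*r*r)
    s=r/rd if rd>0 else 1
    d=c["R"].T@np.array([xd*s,yd*s,1.]);o=-c["R"].T@c["t"];return o,d
def onz(c,u,v,z):
    o,d=ray(c,u,v);return o+d*(z-o[2])/d[2]
def tri(c1,p1,c2,p2):
    A=[];b=[]
    for c,p in((c1,p1),(c2,p2)):
        o,d=ray(c,*p);d=d/np.linalg.norm(d);P=np.eye(3)-np.outer(d,d);A.append(P);b.append(P@o)
    return np.linalg.lstsq(np.vstack(A),np.hstack(b),rcond=None)[0]
def proj(c,X):
    q=c["R"]@np.asarray(X)+c["t"];x,y=q[:2]/q[2];f=1+c["k1"]*(x*x+y*y);K=c["intrinsics"]
    return np.array([K[0,0]*x*f+K[0,2],K[1,1]*y*f+K[1,2]])
def crop(c,u0,v0,w,h,s,fn):
    im=c["frame"][v0:v0+h,u0:u0+w,::-1];cv2.imwrite(fn,cv2.resize(im,None,fx=s,fy=s,interpolation=cv2.INTER_CUBIC))
def blobs(c,lo,hi,amin=10,roi=None):
    hsv=cv2.cvtColor(c["frame"],cv2.COLOR_RGB2HSV);m=cv2.inRange(hsv,np.array(lo),np.array(hi))
    n,l,st,ce=cv2.connectedComponentsWithStats(m)
    return [(st[i].tolist(),ce[i].round(1).tolist()) for i in range(1,n) if st[i][4]>=amin]
E
python3 - <<'E'
from h import *
t=read_camera("top");s=read_camera("side")
crop(t,190,210,120,90,6,"pics/t1.png");crop(t,380,180,120,130,4.6,"pics/t2.png")
crop(s,240,270,160,120,5,"pics/s1.png");crop(s,340,120,140,130,4.6,"pics/s2.png")
for n,c in(("t",t),("s",s)):
    print(n,"green",blobs(c,(45,110,40),(80,255,255)));print("orange",blobs(c,(5,150,80),(16,255,255),40))
E
```

```text
t green [([233, 238, 7, 10, 54], [235.6, 242.6]), ([433, 276, 15, 7, 67], [439.3, 279.1])]
orange [([130, 244, 14, 26, 170], [136.3, 256.7]), ([244, 245, 9, 26, 138], [248.1, 257.9])]
s green [([423, 173, 12, 15, 88], [428.8, 180.8]), ([436, 204, 28, 19, 119], [446.8, 214.9]), ([440, 237, 11, 3, 12], [444.9, 238.4]), ([270, 331, 15, 11, 108], [277.1, 335.6])]
orange [([292, 297, 33, 30, 685], [307.6, 311.4]), ([352, 319, 17, 20, 207], [359.2, 328.6]), ([201, 416, 41, 27, 797], [221.6, 429.1])]
```

View pics/t1.png

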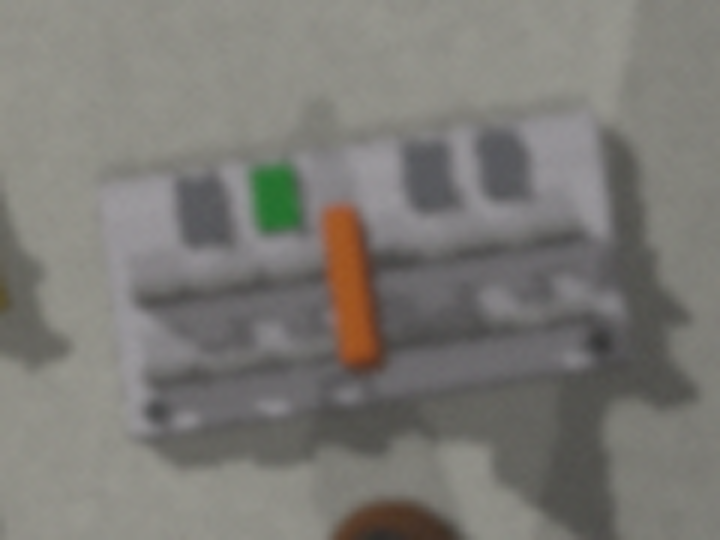

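View pics/t2.png

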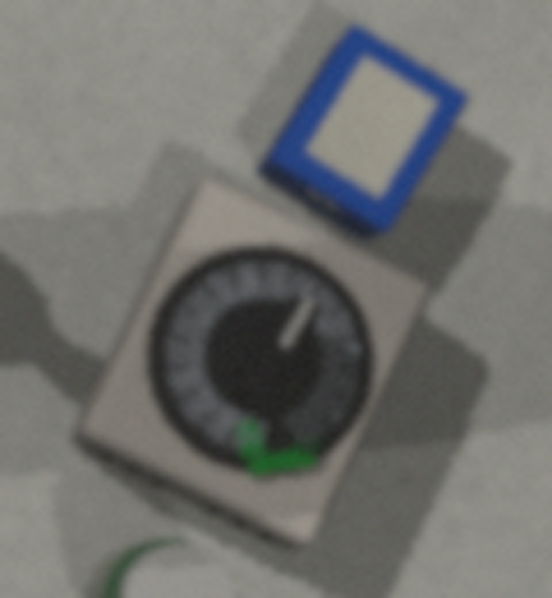

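View pics/s1.png

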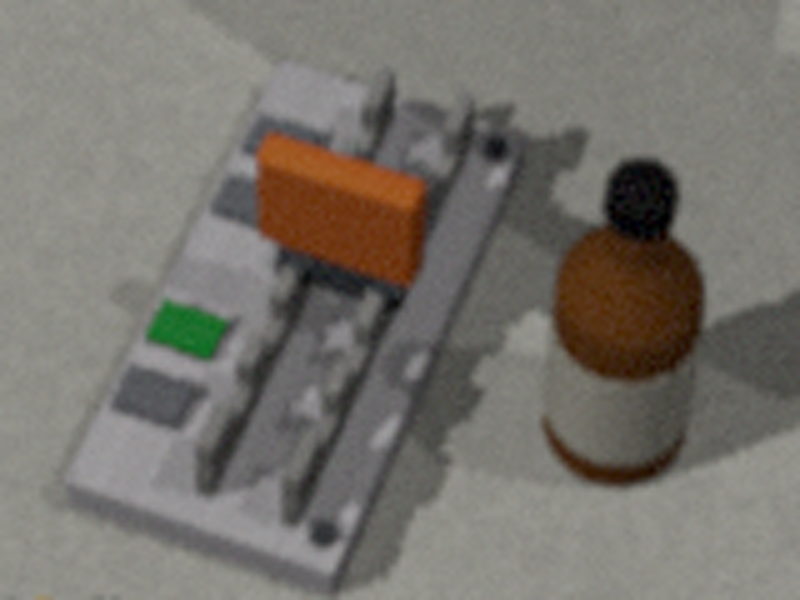

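View pics/s2.png

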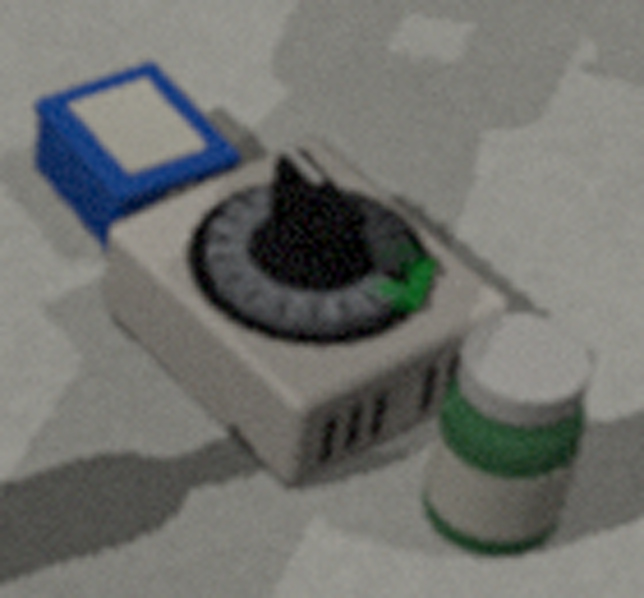

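Run:
```python
from h import *
t=read_camera("top");s=read_camera("side")
def P(x,y,z,o,k): return onz(t,o[0]+(x+.5)/k-.5,o[1]+(y+.5)/k-.5,z)
o=(190,210)
T=np.array([P(x,y,.025,o,6) for x,y in((204,212),(277,199),(430,175),(503,163))]);print("tiles",T.round(4))
ry=np.array([.06,.03,-.03,-.06]);
d=T[0,:2]-T[3,:2];yaw=np.arctan2(d[1],d[0])-np.pi/2;print("yaw tiles",np.degrees(yaw),np.hypot(*d))
C=[P(x,y,.02,o,6) for x,y in((100,185),(600,110),(630,355),(135,435))];
for c in C: print("corner",c.round(4))
e=C[0]-C[1];print("yaw",np.degrees(np.arctan2(e[1],e[0]))-90,np.linalg.norm(e)); e=C[3]-C[2];print("yaw",np.degrees(np.arctan2(e[1],e[0]))-90,np.linalg.norm(e))
R=np.array([[np.cos(yaw),-np.sin(yaw)],[np.sin(yaw),np.cos(yaw)]])
print("origin from tiles",T[:,:2].mean(0)-R@[.048,0], "corners",np.mean(C,0)[:2]-R@[.014,0])
H=[P(x,y,.107,o,6) for x,y in((323,208),(358,208),(382,362),(342,368))]
print("handle",np.mean(H,0),[h.round(4) for h in H])
X=np.mean(T[:,:2],0)-R@[.048,0]
print("proj handle top side",[proj(s,[*(X+R@[a,b]),.107]).round(0) for a,b in((.03,-.007),(.03,.007),(-.03,.007),(-.03,-.007))])
# knob
o=(380,180)
B=[P(x,y,.06,o,4.6) for x,y in((203,180),(430,290),(300,545),(78,437))]
print("box corners",[b.round(4) for b in B], np.mean(B,0))
print("stripe",P(287,345,.108,o,4.6),P(308,298,.108,o,4.6))
print("cam",-t["R"].T@t["t"],-s["R"].T@s["t"])
for n,c,u,v,w,h in(("t",t,400,222,72,66),("s",s,372,145,76,58)): crop(c,u,v,w,h,10,f"pics/{n}3.png")
```

```text
tiles [[0.516  0.2809 0.025 ]
 [0.521  0.2523 0.025 ]
 [0.53   0.1922 0.025 ]
 [0.5345 0.1635 0.025 ]]
yaw tiles 8.928956930681975 0.11884962213442654
corner [0.5278 0.3227 0.02  ]
corner [0.5561 0.1254 0.02  ]
corner [0.4588 0.1141 0.02  ]
corner [0.429  0.3079 0.02  ]
yaw 8.155460043125728 0.19939191981007975
yaw 8.734648265142212 0.19602950254898927
origin from tiles [0.47794703 0.21475422] corners [0.4790767  0.21535865]
handle [0.47721145 0.21554277 0.107     ] [array([0.5064, 0.2261, 0.107 ]), array([0.5063, 0.2131, 0.107 ]), array([0.4491, 0.2041, 0.107 ]), array([0.447 , 0.2188, 0.107 ])]
proj handle top side [array([294., 295.]), array([291., 301.]), array([324., 311.]), array([327., 305.])]
box corners [array([ 0.569 , -0.1874,  0.06  ]), array([ 0.5119, -0.3015,  0.06  ]), array([ 0.3843, -0.2301,  0.06  ]), array([ 0.4395, -0.1201,  0.06  ])] [ 0.47616923 -0.20977013  0.06      ]
stripe [ 0.4792853  -0.21601132  0.108     ] [ 0.50219318 -0.22722233  0.108     ]
cam [0.32999699 0.09409263 1.44373955] [0.16644771 0.75574595 0.96272057]
```

View pics/t3.png

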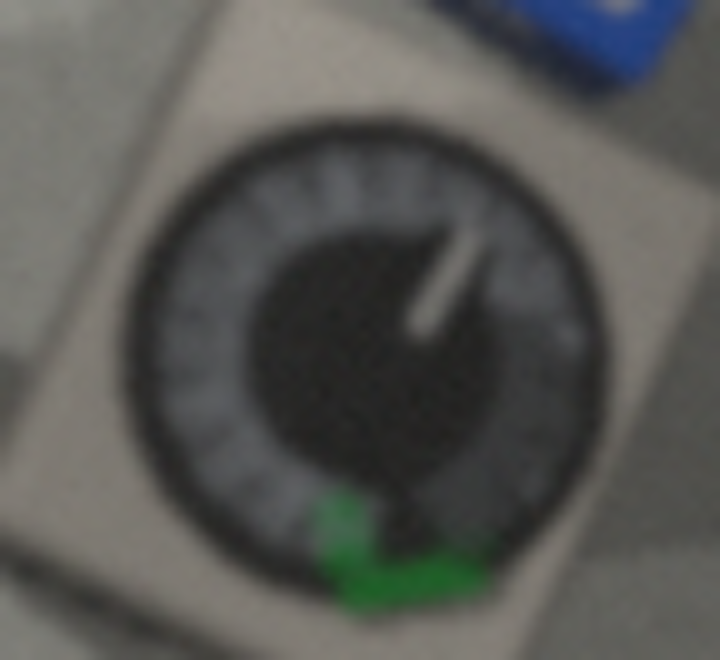

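View pics/s3.png

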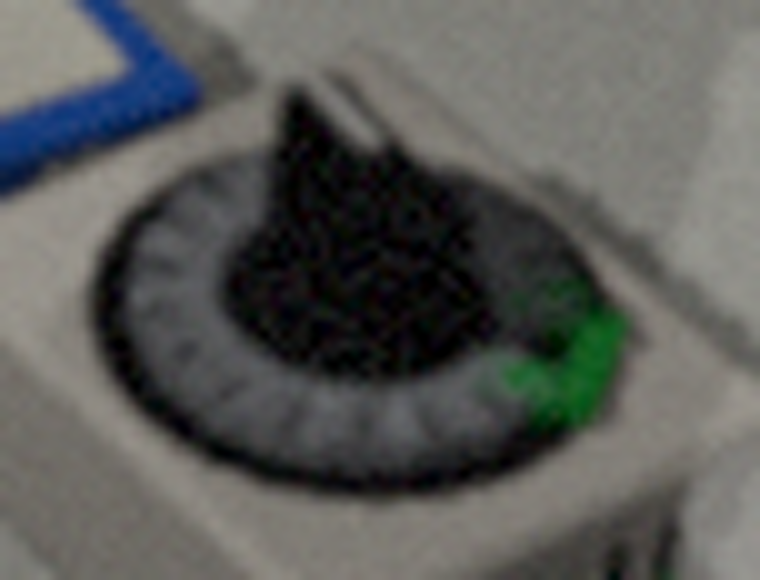

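Run:
```python
from h import *
t=read_camera("top");s=read_camera("side")
f=lambda c,x,y,z,o,k=10: onz(c,o[0]+(x+.5)/k-.5,o[1]+(y+.5)/k-.5,z)
ot=(400,222);os=(372,145)
print("axis top", f(t,364,361,.06,ot)); print("axis side",f(s,360,322,.06,os))
print("disc c top",f(t,372,355,.068,ot))
A=np.array([.476,-.2105])
for n,c,o,pts in(("t",t,ot,((418,587,.07),(405,545,.064),(350,600,.07),(490,570,.07),(340,525,.07))),("s",s,os,((592,370,.07),(550,340,.064),(578,418,.07),(620,325,.07),(525,375,.07),(555,290,.07)))):
  for x,y,z in pts:
    p=f(c,x,y,z,o);d=p[:2]-A;print(n,p.round(4),np.hypot(*d).round(4),np.degrees(np.arctan2(d[1],d[0])).round(1))
for a,b in (((420,335),(470,235)),):
  p=f(t,*a,.108,ot);q=f(t,*b,.108,ot);print("stripe top",p,q,np.degrees(np.arctan2(*(q-p)[[1,0]])))
p=f(s,375,140,.108,os);q=f(s,325,85,.108,os);print("stripe side",p,q,np.degrees(np.arctan2(*(q-p)[[1,0]])))
# bystanders
print("jar top",onz(t,417.5,310,.1),"side",onz(s,454,197,.1))
print("amber cap",onz(t,256,304,.15)," rinse cap",onz(t,346,209,.17))
for p in((458,187),(481,207),(460,231),(437,216)): print("sb",onz(t,*p,.046).round(3))
```

```text
axis top [ 0.47771446 -0.21275125  0.06      ]
axis side [ 0.47646402 -0.2140089   0.06      ]
disc c top [ 0.47822821 -0.21288504  0.068     ]
t [ 0.4246 -0.2212  0.07  ] 0.0525 -168.3
t [ 0.4347 -0.2199  0.064 ] 0.0423 -167.2
t [ 0.4218 -0.2054  0.07  ] 0.0544 174.6
t [ 0.4283 -0.238   0.07  ] 0.055 -150.0
t [ 0.439  -0.2037  0.07  ] 0.0376 169.5
s [ 0.4239 -0.214   0.07  ] 0.0522 -176.2
s [ 0.4372 -0.2248  0.064 ] 0.0414 -159.7
s [ 0.4208 -0.1986  0.07  ] 0.0565 167.8
s [ 0.4241 -0.2302  0.07  ] 0.0555 -159.2
s [ 0.4357 -0.2054  0.07  ] 0.0406 172.8
s [ 0.4406 -0.2337  0.07  ] 0.0423 -146.8
stripe top [ 0.47830387 -0.21495773  0.108     ] [ 0.50070743 -0.22712982  0.108     ] -28.51569620110629
stripe side [ 0.48036836 -0.21652802  0.108     ] [ 0.49689345 -0.22769526  0.108     ] -34.04981717526397
jar top [ 0.3571525  -0.15853994  0.1       ] side [ 0.35712305 -0.1620941   0.1       ]
amber cap [0.37264194 0.19468143 0.15      ]  rinse cap [0.57220938 0.00146127 0.17      ]
sb [ 0.647 -0.275  0.046]
sb [ 0.599 -0.329  0.046]
sb [ 0.542 -0.275  0.046]
sb [ 0.578 -0.222  0.046]
```

```bash
cat >> h.py <<'E'
from scipy.spatial.transform import Rotation as Ro
def togo(x,y,z,yaw):
    st=get_state();R=Ro.from_quat(st["tcp_rot"]);p=st["eef_pos"]
    c,s_=np.cos(np.radians(yaw)),np.sin(np.radians(yaw))
    T=Ro.from_matrix(np.array([[c,s_,0],[s_,-c,0],[0,0,-1]]))
    print("t",round(st["time"],2),"p",(p*1000).round(1),"yaw",np.degrees(np.arctan2(*R.as_matrix()[[1,0],0])).round(2),"F",st["contact_force"].round(1),"open",round(st["opening"],3))
    print("tool delta mm now",(R.inv().apply(np.array([x,y,z])-p)*1000).round(1)," after turn",(T.inv().apply(np.array([x,y,z])-p)*1000).round(1),"rotvec deg",np.degrees((R.inv()*T).as_rotvec()).round(2))
E
python3 -m jog '[{"rz":7},{"rz":7}]' 40
python3 -c "
from h import *
togo(.55,-.25,.40,-81.4)"
```

```text
t 0.4 p [ 260.9 -622.5  404.5] yaw -67.27 F [ 0.5  0.1 -0.4] open 1.0
tool delta mm now [-231.8 -410.6    4.6]  after turn [-325.1 -341.6    4.5] rotvec deg [-0.    0.02 14.13]$[0]: bad value
```

```bash
python3 -m jog '[{"grip":0,"x":0,"y":0,"z":0,"rx":0,"ry":0,"rz":7},{"grip":0,"x":0,"y":0,"z":0,"rx":0,"ry":0,"rz":7}]' 40
python3 -c "
from h import *
togo(.55,-.25,.40,-81.4)"
```

```text
time: 0.57
eef_pos: [0.2609, -0.6225, 0.4047]
tcp_rot: [0.757, -0.653, -0.0, -0.0]
contact_force: [0.0, 0.1, -0.5]
opening: 0.999
t 0.57 p [ 260.9 -622.5  404.7] yaw -81.6 F [ 0.   0.1 -0.5] open 0.999
tool delta mm now [-326.3 -340.4    4.7]  after turn [-325.1 -341.6    4.7] rotvec deg [ 0.   0.  -0.2]
```

```bash
python3 -m jog '[{"grip":0,"x":-27,"y":-28},{"grip":0,"x":-27,"y":-28},{"grip":0,"x":-27,"y":-28},{"grip":0,"x":-27,"y":-28},{"grip":0,"x":-27,"y":-28},{"grip":0,"x":-27,"y":-28}]'
python3 -c "
from h import *
togo(.55,-.25,.40,-81.4)"
```

```text
t 0.57 p [ 260.9 -622.5  404.7] yaw -81.6 F [ 0.   0.1 -0.5] open 0.999
tool delta mm now [-326.3 -340.4    4.7]  after turn [-325.1 -341.6    4.7] rotvec deg [ 0.   0.  -0.2]$[0]: bad value
```

All seven keys are needed per row.

```bash
python3 -m jog '[{"grip":0,"x":-27,"y":-28,"z":0,"rx":0,"ry":0,"rz":0},{"grip":0,"x":-27,"y":-28,"z":0,"rx":0,"ry":0,"rz":0},{"grip":0,"x":-27,"y":-28,"z":0,"rx":0,"ry":0,"rz":0},{"grip":0,"x":-27,"y":-28,"z":0,"rx":0,"ry":0,"rz":0},{"grip":0,"x":-27,"y":-28,"z":0,"rx":0,"ry":0,"rz":0},{"grip":0,"x":-27,"y":-28,"z":0,"rx":0,"ry":0,"rz":0},{"grip":0,"x":-27,"y":-28,"z":0,"rx":0,"ry":0,"rz":0},{"grip":0,"x":-27,"y":-28,"z":0,"rx":0,"ry":0,"rz":0}]'
python3 -m jog '[{"grip":0,"x":-27,"y":-28,"z":0,"rx":0,"ry":0,"rz":0},{"grip":0,"x":-27,"y":-28,"z":0,"rx":0,"ry":0,"rz":0},{"grip":0,"x":-27,"y":-28,"z":0,"rx":0,"ry":0,"rz":0},{"grip":0,"x":-27,"y":-28,"z":0,"rx":0,"ry":0,"rz":0},{"grip":0,"x":-35,"y":0,"z":0,"rx":0,"ry":0,"rz":0},{"grip":0,"x":-35,"y":0,"z":0,"rx":0,"ry":0,"rz":0},{"grip":0,"x":-35,"y":0,"z":0,"rx":0,"ry":0,"rz":0},{"grip":0,"x":-35,"y":0,"z":0,"rx":0,"ry":0,"rz":0}]'
python3 -c "
from h import *
togo(.4775,.2152,.30,-81.4)"
```

```text
time: 1.23
eef_pos: [0.4503, -0.3733, 0.405]
tcp_rot: [0.759, -0.651, 0.0, 0.0]
contact_force: [0.9, -0.9, -0.4]
opening: 1.002
time: 1.9
eef_pos: [0.5222, -0.1112, 0.4047]
tcp_rot: [0.759, -0.651, 0.0, -0.0]
contact_force: [0.4, -0.5, -0.3]
opening: 0.996
t 1.9 p [ 522.2 -111.2  404.7] yaw -81.27 F [ 0.4 -0.5 -0.3] open 0.996
tool delta mm now [-329.4   -5.4  104.7]  after turn [-329.4   -4.6  104.7] rotvec deg [-0.01  0.    0.13]
```

```bash
python3 -m jog '[{"grip":0,"x":-37,"y":0,"z":0,"rx":0,"ry":0,"rz":0},{"grip":0,"x":-37,"y":0,"z":0,"rx":0,"ry":0,"rz":0},{"grip":0,"x":-37,"y":0,"z":0,"rx":0,"ry":0,"rz":0},{"grip":0,"x":-37,"y":0,"z":0,"rx":0,"ry":0,"rz":0},{"grip":0,"x":-37,"y":0,"z":0,"rx":0,"ry":0,"rz":0},{"grip":0,"x":-37,"y":0,"z":0,"rx":0,"ry":0,"rz":0},{"grip":0,"x":-37,"y":0,"z":0,"rx":0,"ry":0,"rz":0},{"grip":0,"x":-37,"y":0,"z":0,"rx":0,"ry":0,"rz":0}]'
python3 -m jog '[{"grip":0,"x":-16,"y":-3,"z":20,"rx":0,"ry":0,"rz":0},{"grip":0,"x":-16,"y":-2,"z":20,"rx":0,"ry":0,"rz":0},{"grip":0,"x":0,"y":0,"z":20,"rx":0,"ry":0,"rz":0},{"grip":0,"x":0,"y":0,"z":20,"rx":0,"ry":0,"rz":0},{"grip":0,"x":0,"y":0,"z":20,"rx":0,"ry":0,"rz":0},{"grip":0,"x":0,"y":0,"z":0,"rx":0,"ry":0,"rz":0},{"grip":0,"x":0,"y":0,"z":0,"rx":0,"ry":0,"rz":0}]'
python3 - <<'E'
from h import *
togo(.4775,.2152,.243,-81.4)
t=read_camera("top");s=read_camera("side");crop(s,200,200,200,150,4,"pics/s4.png");crop(t,150,170,200,150,4,"pics/t4.png")
E
```

```text
time: 2.57
eef_pos: [0.4768, 0.1814, 0.4051]
tcp_rot: [0.759, -0.651, 0.0, -0.0]
contact_force: [0.9, 0.0, -0.8]
opening: 1.001
time: 3.15
eef_pos: [0.4773, 0.212, 0.3039]
tcp_rot: [0.759, -0.651, -0.001, 0.001]
contact_force: [0.6, 0.1, 0.8]
opening: 1.001
t 3.15 p [477.3 212.  303.9] yaw -81.26 F [0.6 0.1 0.8] open 1.001
tool delta mm now [-3.1 -0.8 60.9]  after turn [-3.1 -0.7 60.9] rotvec deg [ 0.15 -0.01  0.14]
```

View pics/s4.png

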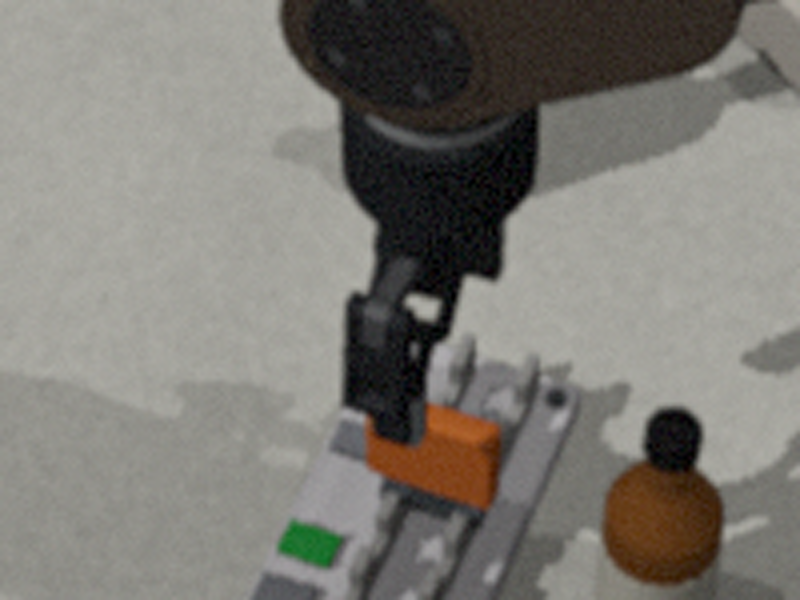

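View pics/t4.png

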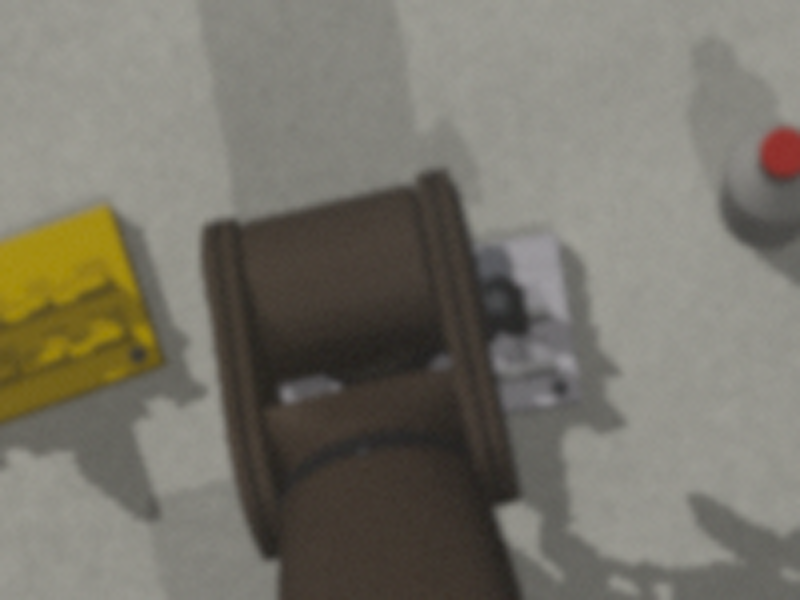

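```bash
python3 -m jog '[{"grip":0,"x":-3,"y":-1,"z":15,"rx":0,"ry":0,"rz":0},{"grip":0,"x":0,"y":0,"z":15,"rx":0,"ry":0,"rz":0},{"grip":0,"x":0,"y":0,"z":15,"rx":0,"ry":0,"rz":0},{"grip":0,"x":0,"y":0,"z":15,"rx":0,"ry":0,"rz":0},{"grip":0,"x":0,"y":0,"z":0,"rx":0,"ry":0,"rz":0}]'
python3 -m jog '[{"grip":1,"x":0,"y":0,"z":0,"rx":0,"ry":0,"rz":0},{"grip":1,"x":0,"y":0,"z":0,"rx":0,"ry":0,"rz":0},{"grip":1,"x":0,"y":0,"z":0,"rx":0,"ry":0,"rz":0},{"grip":1,"x":0,"y":0,"z":0,"rx":0,"ry":0,"rz":0},{"grip":1,"x":0,"y":0,"z":0,"rx":0,"ry":0,"rz":0},{"grip":1,"x":0,"y":0,"z":0,"rx":0,"ry":0,"rz":0},{"grip":1,"x":0,"y":0,"z":0,"rx":0,"ry":0,"rz":0},{"grip":1,"x":0,"y":0,"z":0,"rx":0,"ry":0,"rz":0}]' 40
python3 -c "
from h import *
togo(.4775,.2152,.243,-81.4)"
```

```text
time: 3.67
eef_pos: [0.4778, 0.2149, 0.2437]
tcp_rot: [0.759, -0.651, -0.001, 0.001]
contact_force: [0.1, 0.5, -0.8]
opening: 0.997
time: 4.33
eef_pos: [0.4785, 0.2153, 0.2455]
tcp_rot: [0.759, -0.652, 0.0, -0.0]
contact_force: [-1.2, 0.3, 4.7]
opening: 0.156
t 4.33 p [478.5 215.3 245.5] yaw -81.31 F [-1.2  0.3  4.7] open 0.156
tool delta mm now [-0.1  1.   2.5]  after turn [-0.1  1.   2.5] rotvec deg [-0.05  0.03  0.09]
```

```bash
python3 -m jog '[{"grip":1,"x":0,"y":0,"z":-5,"rx":0,"ry":0,"rz":0},{"grip":1,"x":0,"y":0,"z":-5,"rx":0,"ry":0,"rz":0},{"grip":1,"x":0,"y":0,"z":-5,"rx":0,"ry":0,"rz":0},{"grip":1,"x":0,"y":0,"z":-5,"rx":0,"ry":0,"rz":0},{"grip":1,"x":0,"y":0,"z":-2,"rx":0,"ry":0,"rz":0},{"grip":1,"x":0,"y":0,"z":0,"rx":0,"ry":0,"rz":0},{"grip":1,"x":0,"y":0,"z":0,"rx":0,"ry":0,"rz":0}]'
python3 - <<'E'
from h import *
togo(.4775,.2152,.265,-81.4)
s=read_camera("side");crop(s,240,230,160,140,4,"pics/s5.png")
E
```

```text
time: 4.92
eef_pos: [0.4783, 0.2152, 0.267]
tcp_rot: [0.759, -0.651, 0.0, -0.001]
contact_force: [3.1, 0.4, -1.2]
opening: 0.155
t 4.92 p [478.3 215.2 267. ] yaw -81.27 F [ 3.1  0.4 -1.2] open 0.155
tool delta mm now [-0.1  0.8  2. ]  after turn [-0.1  0.8  2. ] rotvec deg [-0.07  0.01  0.13]
```

View pics/s5.png

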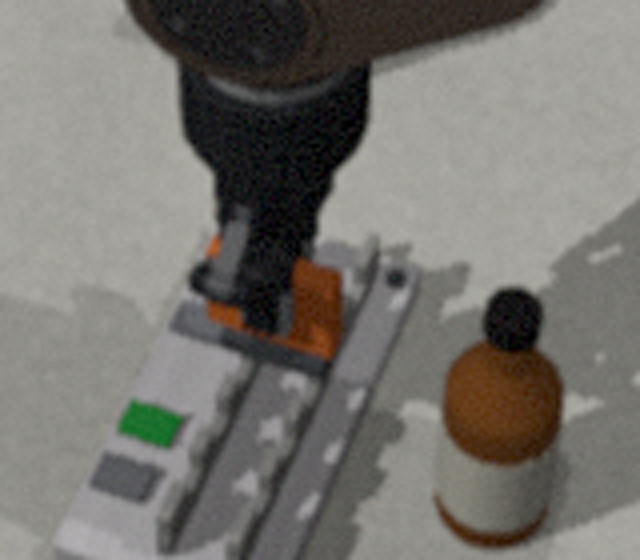

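```bash
python3 -m jog '[{"grip":1,"x":-6,"y":0,"z":0,"rx":0,"ry":0,"rz":0},{"grip":1,"x":-6,"y":0,"z":0,"rx":0,"ry":0,"rz":0},{"grip":1,"x":-6,"y":0,"z":0,"rx":0,"ry":0,"rz":0},{"grip":1,"x":-6,"y":0,"z":0,"rx":0,"ry":0,"rz":0},{"grip":1,"x":-6,"y":0,"z":0,"rx":0,"ry":0,"rz":0},{"grip":1,"x":0,"y":0,"z":0,"rx":0,"ry":0,"rz":0},{"grip":1,"x":0,"y":0,"z":0,"rx":0,"ry":0,"rz":0}]'
python3 - <<'E'
from h import *
togo(.4738,.2449,.245,-81.4)
s=read_camera("side");crop(s,240,230,160,140,4,"pics/s6.png")
E
```

```text
time: 5.55
eef_pos: [0.4737, 0.2459, 0.2669]
tcp_rot: [0.759, -0.651, 0.0, -0.001]
contact_force: [5.4, 1.2, -1.7]
opening: 0.155
t 5.55 p [473.7 245.9 266.9] yaw -81.23 F [ 5.4  1.2 -1.7] open 0.155
tool delta mm now [ 1.   0.1 21.9]  after turn [ 1.   0.1 21.9] rotvec deg [-0.1   0.05  0.17]
```

View pics/s6.png

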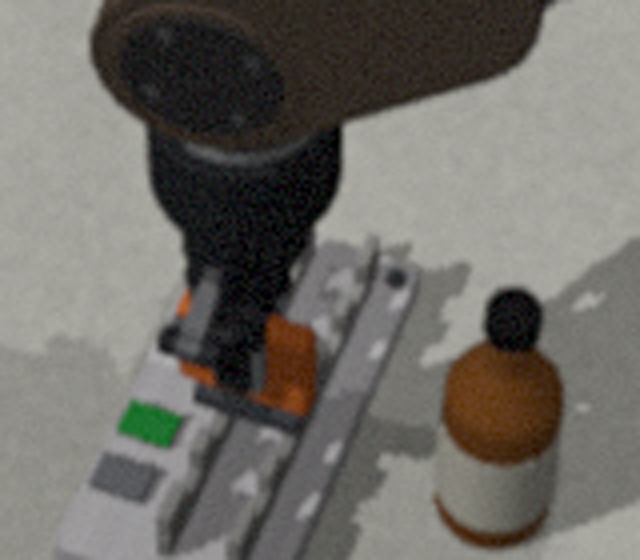

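```bash
python3 -m jog '[{"grip":1,"x":0.8,"y":0,"z":4,"rx":0,"ry":0,"rz":0},{"grip":1,"x":0,"y":0,"z":4,"rx":0,"ry":0,"rz":0},{"grip":1,"x":0,"y":0,"z":4,"rx":0,"ry":0,"rz":0},{"grip":1,"x":0,"y":0,"z":4,"rx":0,"ry":0,"rz":0},{"grip":1,"x":0,"y":0,"z":4,"rx":0,"ry":0,"rz":0},{"grip":1,"x":0,"y":0,"z":1,"rx":0,"ry":0,"rz":0},{"grip":1,"x":0,"y":0,"z":0,"rx":0,"ry":0,"rz":0},{"grip":1,"x":0,"y":0,"z":0,"rx":0,"ry":0,"rz":0}]'
python3 - <<'E'
from h import *
togo(.4738,.2449,.245,-81.4)
s=read_camera("side");crop(s,240,230,160,140,4,"pics/s7.png")
E
```

```text
time: 6.27
eef_pos: [0.474, 0.2443, 0.2456]
tcp_rot: [0.759, -0.651, 0.0, -0.001]
contact_force: [4.9, 2.0, -2.6]
opening: 0.161
t 6.27 p [474.  244.3 245.6] yaw -81.27 F [ 4.9  2.  -2.6] open 0.161
tool delta mm now [-0.6  0.1  0.6]  after turn [-0.6  0.1  0.6] rotvec deg [-0.08  0.02  0.13]
```

View pics/s7.png

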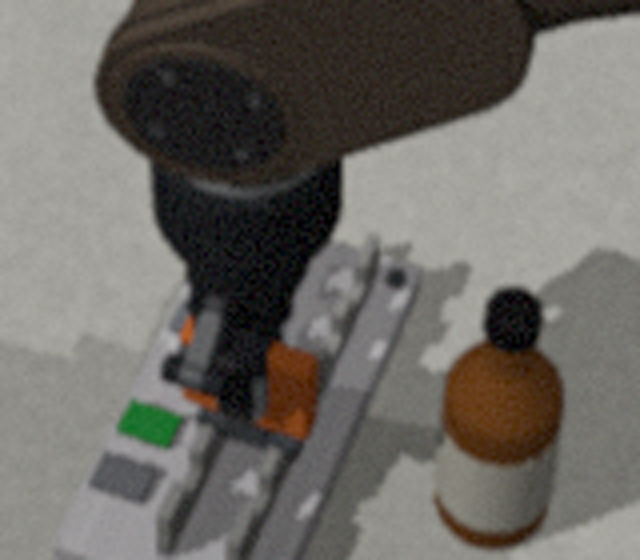

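```bash
python3 -m jog '[{"grip":0,"x":0,"y":0,"z":0,"rx":0,"ry":0,"rz":0},{"grip":0,"x":0,"y":0,"z":0,"rx":0,"ry":0,"rz":0},{"grip":0,"x":0,"y":0,"z":0,"rx":0,"ry":0,"rz":0},{"grip":0,"x":0,"y":0,"z":0,"rx":0,"ry":0,"rz":0},{"grip":0,"x":0,"y":0,"z":0,"rx":0,"ry":0,"rz":0},{"grip":0,"x":0,"y":0,"z":0,"rx":0,"ry":0,"rz":0},{"grip":0,"x":0,"y":0,"z":0,"rx":0,"ry":0,"rz":0},{"grip":0,"x":0,"y":0,"z":0,"rx":0,"ry":0,"rz":0}]'
python3 -m jog '[{"grip":0,"x":0,"y":0,"z":-20,"rx":0,"ry":0,"rz":0},{"grip":0,"x":0,"y":0,"z":-30,"rx":0,"ry":0,"rz":0},{"grip":0,"x":0,"y":0,"z":-30,"rx":0,"ry":0,"rz":0},{"grip":0,"x":0,"y":0,"z":-30,"rx":0,"ry":0,"rz":0},{"grip":0,"x":0,"y":0,"z":-30,"rx":0,"ry":0,"rz":0},{"grip":0,"x":30,"y":0,"z":0,"rx":0,"ry":0,"rz":0},{"grip":0,"x":37,"y":0,"z":0,"rx":0,"ry":0,"rz":0},{"grip":0,"x":37,"y":0,"z":0,"rx":0,"ry":0,"rz":0}]'
python3 -m jog '[{"grip":0,"x":37,"y":0,"z":0,"rx":0,"ry":0,"rz":0},{"grip":0,"x":37,"y":0,"z":0,"rx":0,"ry":0,"rz":0},{"grip":0,"x":37,"y":0,"z":0,"rx":0,"ry":0,"rz":0},{"grip":0,"x":37,"y":0,"z":0,"rx":0,"ry":0,"rz":0},{"grip":0,"x":37,"y":0,"z":0,"rx":0,"ry":0,"rz":0},{"grip":0,"x":0,"y":0,"z":0,"rx":0,"ry":0,"rz":0}]'
python3 - <<'E'
from h import *
togo(.4775,-.213,.31,60.5)
t=read_camera("top");s=read_camera("side");crop(s,240,270,160,120,4,"pics/s8.png");crop(t,190,210,120,90,6,"pics/t8.png")
crop(s,340,120,140,130,4,"pics/s9.png")
E
```

```text
time: 6.98
eef_pos: [0.4737, 0.244, 0.2457]
tcp_rot: [0.759, -0.651, -0.0, 0.0]
contact_force: [0.5, -0.1, 0.2]
opening: 0.998
time: 7.65
eef_pos: [0.4894, 0.1407, 0.3869]
tcp_rot: [0.76, -0.65, 0.001, -0.001]
contact_force: [-0.2, 0.6, -0.9]
opening: 1.003
time: 8.15
eef_pos: [0.5182, -0.0466, 0.3861]
tcp_rot: [0.757, -0.653, 0.001, 0.001]
contact_force: [0.6, 0.4, -0.7]
opening: 1.002
t 8.15 p [518.2 -46.6 386.1] yaw -81.6 F [ 0.6  0.4 -0.7] open 1.002
tool delta mm now [158.5  64.6  76.5]  after turn [-164.9   46.5   76.1] rotvec deg [ 1.900e-01 -1.100e-01 -1.421e+02]
```

View pics/s8.png

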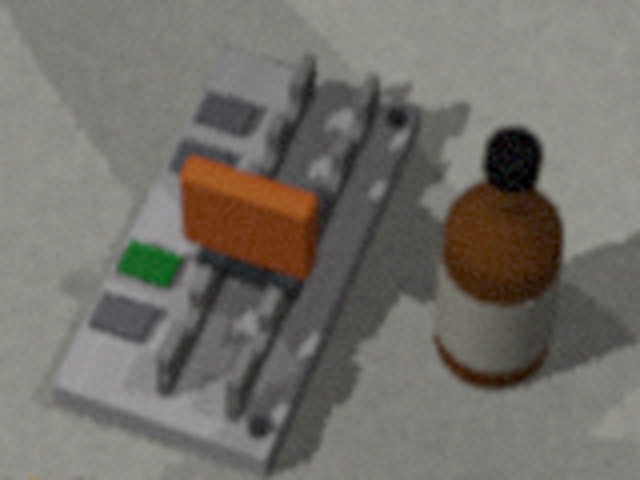

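View pics/t8.png

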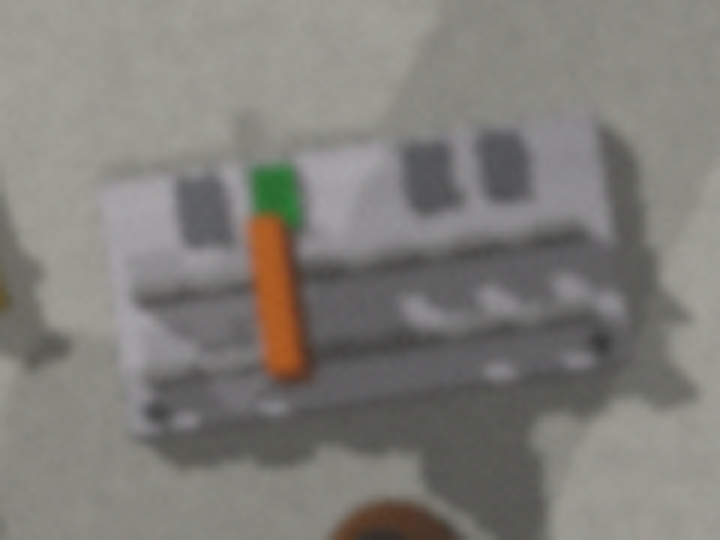

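Run:
```python
from h import *
t=read_camera("top");s=read_camera("side")
f=lambda c,x,y,z,o,k: onz(c,o[0]+(x+.5)/k-.5,o[1]+(y+.5)/k-.5,z)
o=(190,210)
h=f(t,278,297,.107,o,6);print("top",h);print("side@.107",f(s,250.5,187,.107,(240,270),4))
yaw=np.radians(8.7);R=np.array([[np.cos(yaw),-np.sin(yaw)],[np.sin(yaw),np.cos(yaw)]])
g=f(t,277,199,.025,o,6);print("stop in flag frame",R.T@(h-g)[:2])
print(tri(t,(190+278.5/6-.5,210+297.5/6-.5),s,(240+251/4-.5,270+187.5/4-.5)))
print("start offset: ",R.T@(np.array([.4772,.2155])-h[:2]))
```

```text
top [0.47346383 0.24252867 0.107     ]
side@.107 [0.47326391 0.2447804  0.107     ]
stop in flag frame [-0.04841484 -0.00242746]
[0.47404494 0.24295248 0.10405551]
start offset:  [-0.00039519 -0.02728281]
```

```bash
python3 -m jog '[{"grip":0,"x":20,"y":8,"z":0,"rx":0,"ry":0,"rz":0},{"grip":0,"x":20,"y":8,"z":0,"rx":0,"ry":0,"rz":0},{"grip":0,"x":20,"y":8,"z":0,"rx":0,"ry":0,"rz":0},{"grip":0,"x":20,"y":8,"z":0,"rx":0,"ry":0,"rz":0},{"grip":0,"x":20,"y":8,"z":0,"rx":0,"ry":0,"rz":0},{"grip":0,"x":20,"y":8,"z":0,"rx":0,"ry":0,"rz":0},{"grip":0,"x":20,"y":8,"z":0,"rx":0,"ry":0,"rz":0},{"grip":0,"x":18.5,"y":8.5,"z":0,"rx":0,"ry":0,"rz":0}]'
python3 -m jog '[{"grip":0,"x":0,"y":0,"z":0,"rx":0,"ry":0,"rz":-7},{"grip":0,"x":0,"y":0,"z":0,"rx":0,"ry":0,"rz":-7},{"grip":0,"x":0,"y":0,"z":0,"rx":0,"ry":0,"rz":-7},{"grip":0,"x":0,"y":0,"z":0,"rx":0,"ry":0,"rz":-7},{"grip":0,"x":0,"y":0,"z":0,"rx":0,"ry":0,"rz":-7},{"grip":0,"x":0,"y":0,"z":0,"rx":0,"ry":0,"rz":-7},{"grip":0,"x":0,"y":0,"z":0,"rx":0,"ry":0,"rz":-7},{"grip":0,"x":0,"y":0,"z":0,"rx":0,"ry":0,"rz":-7}]'
python3 -m jog '[{"grip":0,"x":0,"y":0,"z":0,"rx":0,"ry":0,"rz":-7},{"grip":0,"x":0,"y":0,"z":0,"rx":0,"ry":0,"rz":-7},{"grip":0,"x":0,"y":0,"z":0,"rx":0,"ry":0,"rz":-7},{"grip":0,"x":0,"y":0,"z":0,"rx":0,"ry":0,"rz":-7},{"grip":0,"x":0,"y":0,"z":0,"rx":0,"ry":0,"rz":-7},{"grip":0,"x":0,"y":0,"z":0,"rx":0,"ry":0,"rz":-7},{"grip":0,"x":0,"y":0,"z":0,"rx":0,"ry":0,"rz":-7},{"grip":0,"x":0,"y":0,"z":0,"rx":0,"ry":0,"rz":-7}]'
python3 -m jog '[{"grip":0,"x":0,"y":0,"z":0,"rx":0,"ry":0,"rz":-7},{"grip":0,"x":0,"y":0,"z":0,"rx":0,"ry":0,"rz":-7},{"grip":0,"x":0,"y":0,"z":0,"rx":0,"ry":0,"rz":-7},{"grip":0,"x":0,"y":0,"z":0,"rx":0,"ry":0,"rz":-7},{"grip":0,"x":0,"y":0,"z":0,"rx":0,"ry":0,"rz":0},{"grip":0,"x":0,"y":0,"z":0,"rx":0,"ry":0,"rz":0}]'
python3 -c "
from h import *
togo(.4775,-.213,.31,60.5);print(get_state()['qpos'].round(2))"
```

```text
time: 9.02
eef_pos: [0.4781, -0.2073, 0.3857]
tcp_rot: [0.76, -0.65, -0.0, -0.0]
contact_force: [0.4, -0.5, -0.1]
opening: 1.004
time: 9.68
eef_pos: [0.4784, -0.2062, 0.3857]
tcp_rot: [0.977, -0.214, -0.0, -0.0]
contact_force: [0.6, -0.0, 0.9]
opening: 1.003
time: 10.35
eef_pos: [0.4784, -0.2061, 0.3856]
tcp_rot: [0.963, 0.269, -0.0, -0.0]
contact_force: [0.6, 0.2, 0.6]
opening: 1.001
time: 10.85
eef_pos: [0.4783, -0.2067, 0.3857]
tcp_rot: [0.872, 0.49, 0.0, -0.0]
contact_force: [0.2, 0.1, -0.4]
opening: 1.0
t 10.85 p [ 478.3 -206.7  385.7] yaw 58.69 F [ 0.2  0.1 -0.4] open 1.0
tool delta mm now [-5.8  2.6 75.7]  after turn [-5.9  2.4 75.7] rotvec deg [-0.01 -0.01 -1.81]
[-0.6  -0.04  1.97  0.    1.21 -1.63]
```

View pics/s9.png

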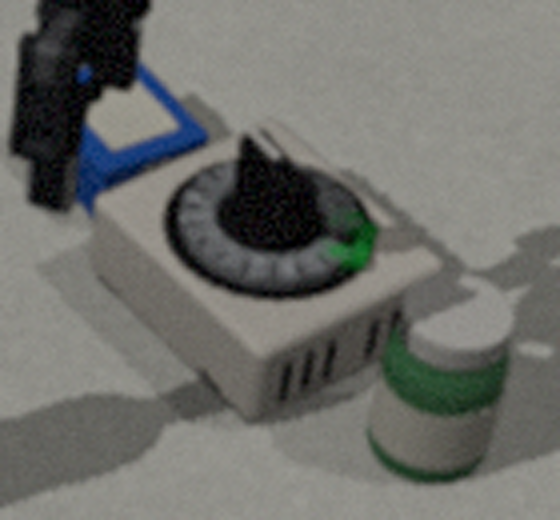

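```bash
python3 -m jog '[{"grip":0,"x":-6,"y":2.5,"z":20,"rx":0,"ry":0,"rz":-2},{"grip":0,"x":0,"y":0,"z":20,"rx":0,"ry":0,"rz":0},{"grip":0,"x":0,"y":0,"z":20,"rx":0,"ry":0,"rz":0},{"grip":0,"x":0,"y":0,"z":15,"rx":0,"ry":0,"rz":0},{"grip":0,"x":0,"y":0,"z":0,"rx":0,"ry":0,"rz":0},{"grip":0,"x":0,"y":0,"z":0,"rx":0,"ry":0,"rz":0}]'
python3 - <<'E'
from h import *
togo(.4775,-.213,.25,60.5)
t=read_camera("top");s=read_camera("side");crop(s,340,70,160,150,4,"pics/s10.png");crop(t,380,180,120,130,4,"pics/t10.png")
E
```

```text
time: 11.35
eef_pos: [0.4769, -0.2138, 0.31]
tcp_rot: [0.863, 0.505, -0.0, -0.001]
contact_force: [0.0, -0.2, 0.4]
opening: 0.996
t 11.35 p [ 476.9 -213.8  310. ] yaw 60.68 F [ 0.  -0.2  0.4] open 0.996
tool delta mm now [ 1.   0.2 60. ]  after turn [ 1.   0.1 60. ] rotvec deg [-0.13 -0.02  0.18]
```

View pics/s10.png

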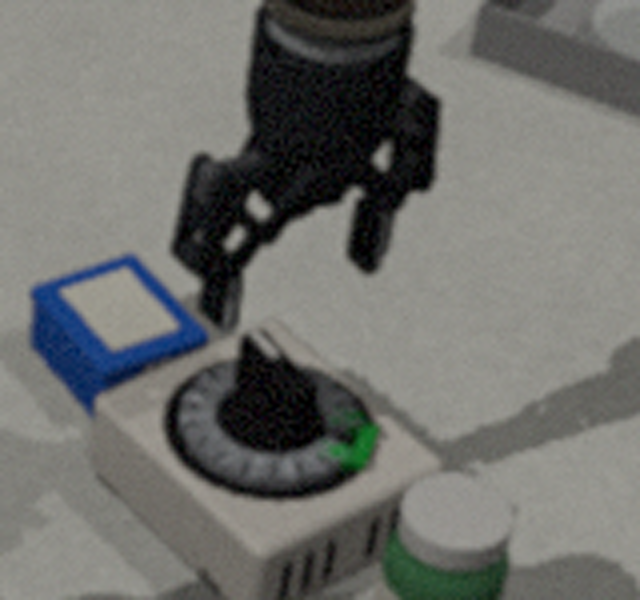

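View pics/t10.png

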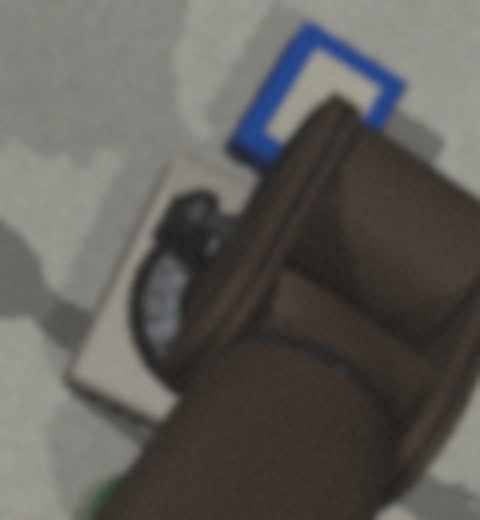

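```bash
python3 -m jog '[{"grip":0,"x":1,"y":0,"z":15,"rx":0,"ry":0,"rz":0},{"grip":0,"x":0,"y":0,"z":15,"rx":0,"ry":0,"rz":0},{"grip":0,"x":0,"y":0,"z":15,"rx":0,"ry":0,"rz":0},{"grip":0,"x":0,"y":0,"z":13,"rx":0,"ry":0,"rz":0},{"grip":0,"x":0,"y":0,"z":0,"rx":0,"ry":0,"rz":0}]'
python3 -m jog '[{"grip":1,"x":0,"y":0,"z":0,"rx":0,"ry":0,"rz":0},{"grip":1,"x":0,"y":0,"z":0,"rx":0,"ry":0,"rz":0},{"grip":1,"x":0,"y":0,"z":0,"rx":0,"ry":0,"rz":0},{"grip":1,"x":0,"y":0,"z":0,"rx":0,"ry":0,"rz":0},{"grip":1,"x":0,"y":0,"z":0,"rx":0,"ry":0,"rz":0},{"grip":1,"x":0,"y":0,"z":0,"rx":0,"ry":0,"rz":0},{"grip":1,"x":0,"y":0,"z":0,"rx":0,"ry":0,"rz":0},{"grip":1,"x":0,"y":0,"z":0,"rx":0,"ry":0,"rz":0}]' 60
python3 -c "
from h import *
togo(.4775,-.213,.25,60.5);print(get_state()['wrist_torque'])"
```

```text
time: 11.87
eef_pos: [0.4771, -0.2132, 0.2516]
tcp_rot: [0.863, 0.505, -0.001, -0.001]
contact_force: [-0.6, 0.3, -0.0]
opening: 1.005
time: 12.53
eef_pos: [0.4779, -0.2135, 0.2536]
tcp_rot: [0.863, 0.505, 0.001, 0.0]
contact_force: [0.4, 3.6, 4.9]
opening: 0.177
t 12.53 p [ 477.9 -213.5  253.6] yaw 60.72 F [0.4 3.6 4.9] open 0.177
tool delta mm now [ 0.2 -0.6  3.6]  after turn [ 0.2 -0.6  3.6] rotvec deg [ 0.07 -0.06  0.22]
[ 0.5219594  -0.12160712 -0.03060983]
```

```bash
python3 -m jog '[{"grip":1,"x":0,"y":0,"z":0,"rx":0,"ry":0,"rz":5},{"grip":1,"x":0,"y":0,"z":0,"rx":0,"ry":0,"rz":5},{"grip":1,"x":0,"y":0,"z":0,"rx":0,"ry":0,"rz":5},{"grip":1,"x":0,"y":0,"z":0,"rx":0,"ry":0,"rz":5},{"grip":1,"x":0,"y":0,"z":0,"rx":0,"ry":0,"rz":5},{"grip":1,"x":0,"y":0,"z":0,"rx":0,"ry":0,"rz":5}]'
python3 -m jog '[{"grip":1,"x":0,"y":0,"z":0,"rx":0,"ry":0,"rz":5},{"grip":1,"x":0,"y":0,"z":0,"rx":0,"ry":0,"rz":5},{"grip":1,"x":0,"y":0,"z":0,"rx":0,"ry":0,"rz":5},{"grip":1,"x":0,"y":0,"z":0,"rx":0,"ry":0,"rz":5},{"grip":1,"x":0,"y":0,"z":0,"rx":0,"ry":0,"rz":5},{"grip":1,"x":0,"y":0,"z":0,"rx":0,"ry":0,"rz":5}]'
python3 - <<'E'
from h import *
togo(.4775,-.213,.25,-79.5);print(get_state()['wrist_torque'])
s=read_camera("side");crop(s,340,70,160,150,4,"pics/s11.png")
E
```

```text
time: 13.03
eef_pos: [0.4779, -0.2135, 0.2536]
tcp_rot: [0.965, 0.263, 0.0, 0.0]
contact_force: [0.8, 3.5, 5.5]
opening: 0.176
time: 13.53
eef_pos: [0.4778, -0.2135, 0.2536]
tcp_rot: [1.0, 0.005, 0.0, 0.0]
contact_force: [0.8, 2.8, 5.5]
opening: 0.172
t 13.53 p [ 477.8 -213.5  253.6] yaw 0.52 F [0.8 2.8 5.5] open 0.172
tool delta mm now [-0.3 -0.6  3.6]  after turn [-0.6  0.2  3.6] rotvec deg [-2.000e-02 -3.000e-02  8.002e+01]
[0.50520784 0.07510425 0.09531784]
```

View pics/s11.png

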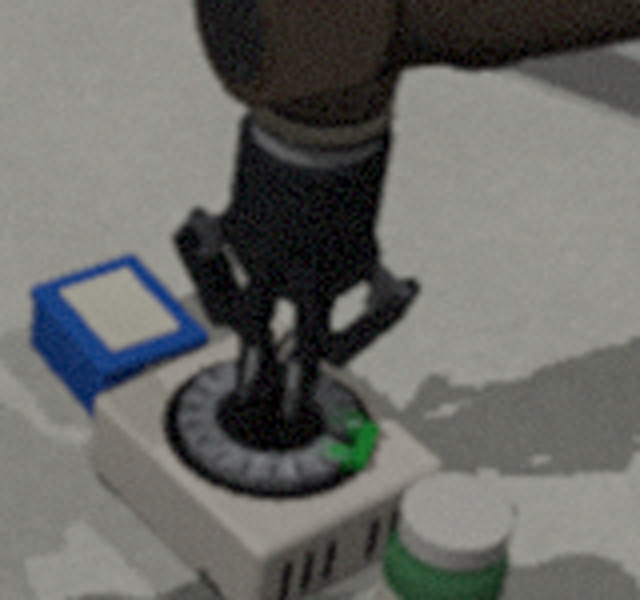

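```bash
python3 -m jog '[{"grip":1,"x":0,"y":0,"z":0,"rx":0,"ry":0,"rz":5},{"grip":1,"x":0,"y":0,"z":0,"rx":0,"ry":0,"rz":5},{"grip":1,"x":0,"y":0,"z":0,"rx":0,"ry":0,"rz":5},{"grip":1,"x":0,"y":0,"z":0,"rx":0,"ry":0,"rz":5},{"grip":1,"x":0,"y":0,"z":0,"rx":0,"ry":0,"rz":5},{"grip":1,"x":0,"y":0,"z":0,"rx":0,"ry":0,"rz":5},{"grip":1,"x":0,"y":0,"z":0,"rx":0,"ry":0,"rz":5},{"grip":1,"x":0,"y":0,"z":0,"rx":0,"ry":0,"rz":5}]'
python3 -m jog '[{"grip":1,"x":0,"y":0,"z":0,"rx":0,"ry":0,"rz":5},{"grip":1,"x":0,"y":0,"z":0,"rx":0,"ry":0,"rz":5},{"grip":1,"x":0,"y":0,"z":0,"rx":0,"ry":0,"rz":5},{"grip":1,"x":0,"y":0,"z":0,"rx":0,"ry":0,"rz":5},{"grip":1,"x":0,"y":0,"z":0,"rx":0,"ry":0,"rz":5},{"grip":1,"x":0,"y":0,"z":0,"rx":0,"ry":0,"rz":5},{"grip":1,"x":0,"y":0,"z":0,"rx":0,"ry":0,"rz":5},{"grip":1,"x":0,"y":0,"z":0,"rx":0,"ry":0,"rz":5}]'
python3 - <<'E'
from h import *
togo(.4775,-.213,.25,-80);print(get_state()['wrist_torque'])
t=read_camera("top");s=read_camera("side");crop(s,340,70,160,150,4,"pics/s12.png");crop(s,372,145,76,58,10,"pics/s13.png");crop(t,400,222,72,66,8,"pics/t13.png")
E
```

```text
time: 14.25
eef_pos: [0.4778, -0.2135, 0.2536]
tcp_rot: [0.941, -0.338, 0.0, -0.0]
contact_force: [0.0, 3.6, 6.0]
opening: 0.175
time: 14.92
eef_pos: [0.4777, -0.2134, 0.2536]
tcp_rot: [0.769, -0.639, -0.0, -0.0]
contact_force: [-0.4, 3.2, 5.9]
opening: 0.179
t 14.92 p [ 477.7 -213.4  253.6] yaw -79.48 F [-0.4  3.2  5.9] open 0.179
tool delta mm now [-0.5  0.2  3.6]  after turn [-0.5  0.2  3.6] rotvec deg [0.   0.04 0.52]
[0.60728732 0.1628092  0.0638848 ]
```

View pics/s13.png

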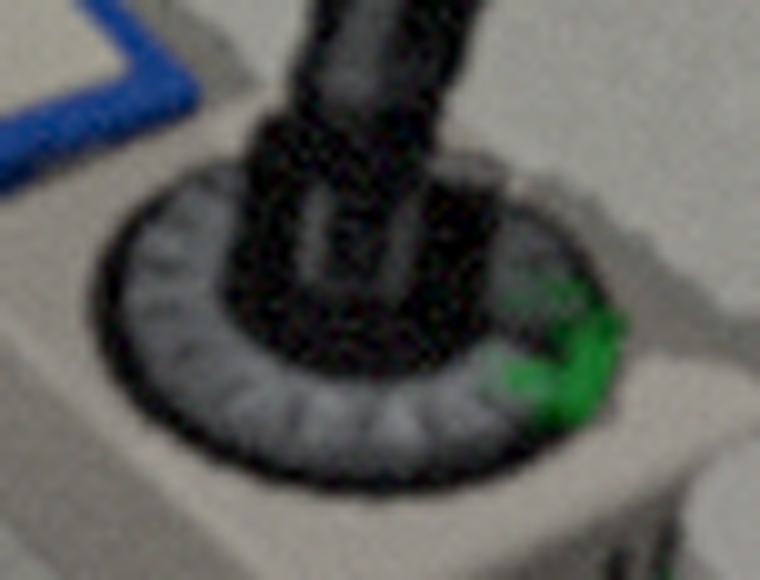

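View pics/t13.png

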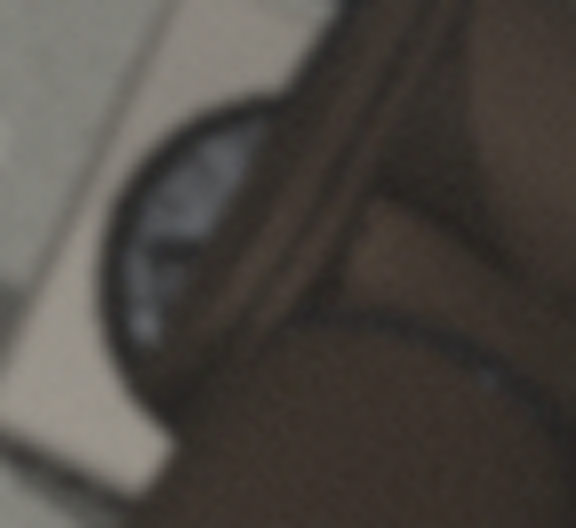

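```bash
python3 -m jog '[{"grip":1,"x":0,"y":0,"z":-1,"rx":0,"ry":0,"rz":0},{"grip":1,"x":0,"y":0,"z":-1,"rx":0,"ry":0,"rz":0},{"grip":1,"x":0,"y":0,"z":-1,"rx":0,"ry":0,"rz":0},{"grip":1,"x":0,"y":0,"z":-1,"rx":0,"ry":0,"rz":0},{"grip":1,"x":0,"y":0,"z":-1,"rx":0,"ry":0,"rz":0},{"grip":1,"x":0,"y":0,"z":0,"rx":0,"ry":0,"rz":0}]' 80
python3 - <<'E'
from h import *
togo(.4775,-.213,.25,-80);print(get_state()['wrist_torque'])
E
```

```text
time: 15.52
eef_pos: [0.4774, -0.2134, 0.2564]
tcp_rot: [0.77, -0.638, 0.0, -0.0]
contact_force: [4.3, -0.1, -7.5]
opening: 0.171
t 15.52 p [ 477.4 -213.4  256.4] yaw -79.29 F [ 4.3 -0.1 -7.5] open 0.171
tool delta mm now [-0.3 -0.2  6.4]  after turn [-0.3 -0.2  6.4] rotvec deg [-0.06  0.01  0.71]
[ 0.1317355  -0.94477292 -0.04720489]
```

```bash
python3 -m jog '[{"grip":1,"x":0,"y":0,"z":-1,"rx":0,"ry":0,"rz":0},{"grip":1,"x":0,"y":0,"z":-1,"rx":0,"ry":0,"rz":0},{"grip":1,"x":0,"y":0,"z":0,"rx":0,"ry":0,"rz":0}]'
python3 - <<'E'
from h import *
togo(.4775,-.213,.25,-80);print(get_state()['wrist_torque'])
E
```

```text
time: 15.77
eef_pos: [0.4772, -0.2133, 0.2572]
tcp_rot: [0.77, -0.638, 0.001, -0.001]
contact_force: [7.4, -0.4, -11.5]
opening: 0.176
t 15.77 p [ 477.2 -213.3  257.2] yaw -79.3 F [  7.4  -0.4 -11.5] open 0.176
tool delta mm now [-0.2 -0.4  7.2]  after turn [-0.2 -0.4  7.2] rotvec deg [-0.09 -0.01  0.7 ]
[-0.13905995 -1.32077328 -0.03934654]
```

```bash
for i in 1; do python3 -m jog '[{"grip":1,"x":0,"y":0,"z":0,"rx":0,"ry":0,"rz":1},{"grip":1,"x":0,"y":0,"z":0,"rx":0,"ry":0,"rz":1},{"grip":1,"x":0,"y":0,"z":0,"rx":0,"ry":0,"rz":1}]'; done
python3 - <<'E'
from h import *
togo(.4775,-.213,.25,-80);print(get_state()['wrist_torque'])
s=read_camera("side");crop(s,372,145,76,58,10,"pics/s14.png")
E
```

```text
time: 16.02
eef_pos: [0.4774, -0.2133, 0.2581]
tcp_rot: [0.754, -0.657, 0.0, -0.0]
contact_force: [6.6, 0.6, -8.6]
opening: 0.172
t 16.02 p [ 477.4 -213.3  258.1] yaw -82.21 F [ 6.6  0.6 -8.6] open 0.172
tool delta mm now [-0.3 -0.1  8.1]  after turn [-0.3 -0.1  8.1] rotvec deg [-0.04 -0.01 -2.21]
[ 0.1481503  -1.11625968  0.53884991]
```

View pics/s14.png

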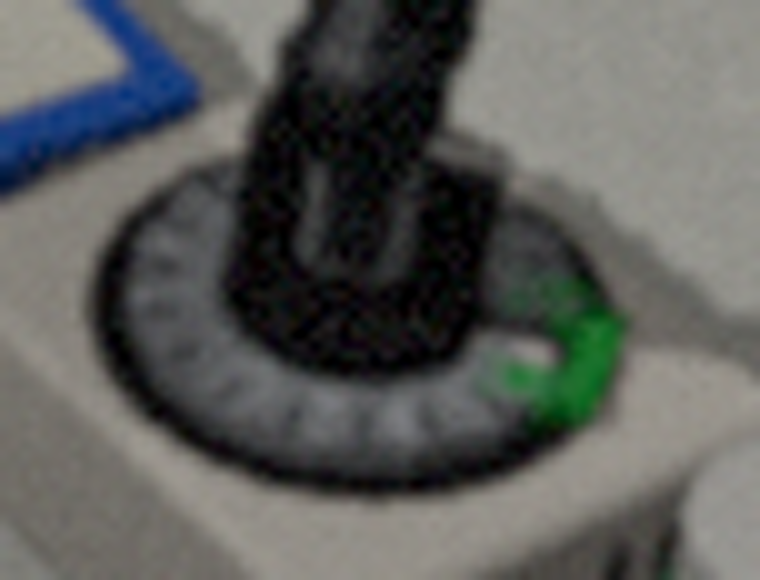

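```bash
python3 -m jog '[{"grip":1,"x":0,"y":0,"z":-1,"rx":0,"ry":0,"rz":-1.5},{"grip":1,"x":0,"y":0,"z":-1,"rx":0,"ry":0,"rz":0},{"grip":1,"x":0,"y":0,"z":-1,"rx":0,"ry":0,"rz":0},{"grip":1,"x":0,"y":0,"z":0,"rx":0,"ry":0,"rz":0}]'
python3 - <<'E'
from h import *
togo(.4775,-.213,.25,-80);print(get_state()['wrist_torque'])
E
```

```text
time: 16.4
eef_pos: [0.4773, -0.2133, 0.2605]
tcp_rot: [0.762, -0.648, 0.0, -0.001]
contact_force: [6.5, -0.7, -10.9]
opening: 0.177
t 16.4 p [ 477.3 -213.3  260.5] yaw -80.77 F [  6.5  -0.7 -10.9] open 0.177
tool delta mm now [-0.3 -0.2 10.5]  after turn [-0.3 -0.3 10.5] rotvec deg [-0.08  0.   -0.77]
[-0.03810878 -1.18303154  0.04206496]
```

```bash
python3 -m jog '[{"grip":1,"x":0,"y":0,"z":-1,"rx":0,"ry":0,"rz":0},{"grip":1,"x":0,"y":0,"z":-1,"rx":0,"ry":0,"rz":0},{"grip":1,"x":0,"y":0,"z":-1,"rx":0,"ry":0,"rz":0},{"grip":1,"x":0,"y":0,"z":-1,"rx":0,"ry":0,"rz":0},{"grip":1,"x":0,"y":0,"z":-1,"rx":0,"ry":0,"rz":0},{"grip":1,"x":0,"y":0,"z":0,"rx":0,"ry":0,"rz":0}]'
python3 - <<'E'
from h import *
togo(.4775,-.213,.25,-80);print(get_state()['wrist_torque'])
s=read_camera("side");crop(s,372,145,76,58,10,"pics/s15.png")
E
```

```text
time: 16.9
eef_pos: [0.4771, -0.2133, 0.2645]
tcp_rot: [0.762, -0.648, 0.001, -0.001]
contact_force: [8.9, -1.3, -15.2]
opening: 0.17
t 16.9 p [ 477.1 -213.3  264.5] yaw -80.78 F [  8.9  -1.3 -15.2] open 0.17
tool delta mm now [-0.2 -0.4 14.5]  after turn [-0.2 -0.4 14.5] rotvec deg [-0.09 -0.01 -0.78]
[-0.24434723 -1.51904383  0.01815469]
```

View pics/s15.png

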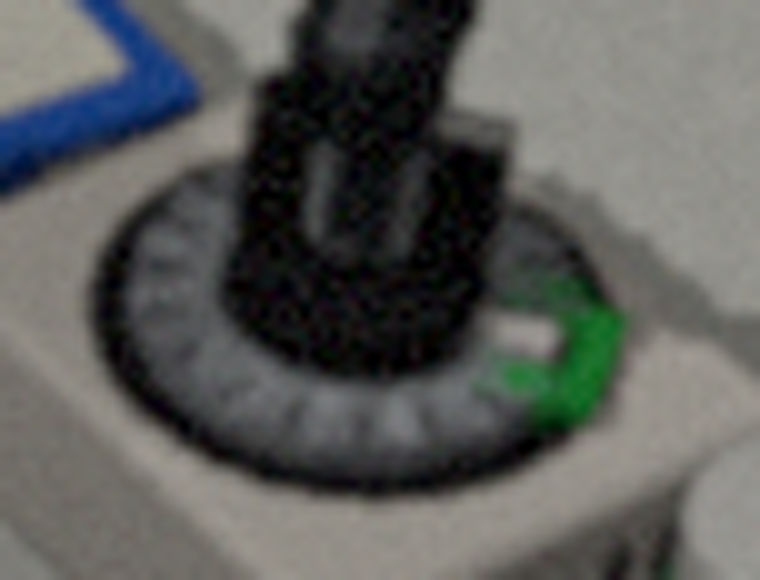

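```bash
python3 -m jog '[{"grip":1,"x":0,"y":0,"z":-1,"rx":0,"ry":0,"rz":0},{"grip":1,"x":0,"y":0,"z":-1,"rx":0,"ry":0,"rz":0},{"grip":1,"x":0,"y":0,"z":-1,"rx":0,"ry":0,"rz":0},{"grip":1,"x":0,"y":0,"z":0,"rx":0,"ry":0,"rz":0}]'
python3 - <<'E'
from h import *
togo(.4775,-.213,.25,-80);print(get_state()['wrist_torque'])
E
```

```text
time: 17.28
eef_pos: [0.477, -0.2131, 0.2659]
tcp_rot: [0.762, -0.648, 0.001, -0.001]
contact_force: [13.9, -4.2, -25.5]
opening: 0.172
t 17.28 p [ 477.  -213.1  265.9] yaw -80.79 F [ 13.9  -4.2 -25.5] open 0.172
tool delta mm now [-0.1 -0.5 15.9]  after turn [-0.  -0.5 15.9] rotvec deg [-0.15 -0.05 -0.79]
[-0.59888362 -2.10290445  0.05529696]
```

```bash
python3 -m jog '[{"grip":1,"x":0,"y":0,"z":-1,"rx":0,"ry":0,"rz":0},{"grip":1,"x":0,"y":0,"z":0,"rx":0,"ry":0,"rz":0},{"grip":1,"x":0,"y":0,"z":1,"rx":0,"ry":0,"rz":0},{"grip":1,"x":0,"y":0,"z":1,"rx":0,"ry":0,"rz":0},{"grip":1,"x":0,"y":0,"z":1,"rx":0,"ry":0,"rz":0},{"grip":1,"x":0,"y":0,"z":0,"rx":0,"ry":0,"rz":0}]'
python3 - <<'E'
from h import *
togo(.4775,-.213,.25,-80);print(get_state()['wrist_torque'])
s=read_camera("side");crop(s,372,125,76,58,10,"pics/s16.png")
E
```

```text
time: 17.78
eef_pos: [0.4773, -0.2133, 0.2659]
tcp_rot: [0.762, -0.648, 0.0, -0.001]
contact_force: [9.6, 0.5, -14.3]
opening: 0.173
t 17.78 p [ 477.3 -213.3  265.9] yaw -80.78 F [  9.6   0.5 -14.3] open 0.173
tool delta mm now [-0.3 -0.2 15.9]  after turn [-0.3 -0.2 15.9] rotvec deg [-0.08  0.   -0.78]
[-0.16980156 -1.41042011 -0.03582308]
```

View pics/s16.png

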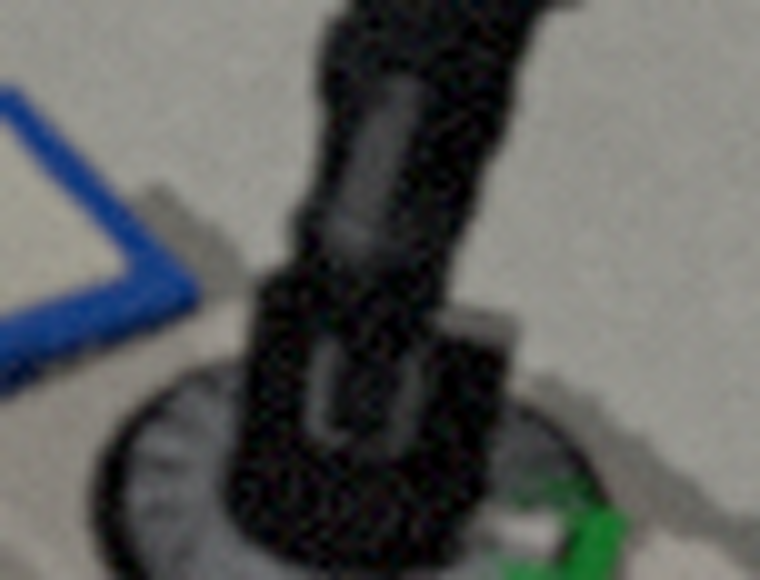

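```bash
python3 -m jog '[{"grip":1,"x":0,"y":0,"z":1,"rx":0,"ry":0,"rz":0},{"grip":1,"x":0,"y":0,"z":0.5,"rx":0,"ry":0,"rz":0},{"grip":1,"x":0,"y":0,"z":0,"rx":0,"ry":0,"rz":0},{"grip":0,"x":0,"y":0,"z":0,"rx":0,"ry":0,"rz":0},{"grip":0,"x":0,"y":0,"z":0,"rx":0,"ry":0,"rz":0},{"grip":0,"x":0,"y":0,"z":0,"rx":0,"ry":0,"rz":0},{"grip":0,"x":0,"y":0,"z":0,"rx":0,"ry":0,"rz":0},{"grip":0,"x":0,"y":0,"z":0,"rx":0,"ry":0,"rz":0}]'
python3 -m jog '[{"grip":0,"x":0,"y":0,"z":0,"rx":0,"ry":0,"rz":0},{"grip":0,"x":0,"y":0,"z":0,"rx":0,"ry":0,"rz":0},{"grip":0,"x":0,"y":0,"z":-15,"rx":0,"ry":0,"rz":0},{"grip":0,"x":0,"y":0,"z":-25,"rx":0,"ry":0,"rz":0},{"grip":0,"x":0,"y":0,"z":-30,"rx":0,"ry":0,"rz":0},{"grip":0,"x":0,"y":0,"z":-30,"rx":0,"ry":0,"rz":0},{"grip":0,"x":0,"y":0,"z":-30,"rx":0,"ry":0,"rz":0}]'
python3 -m jog '[{"grip":0,"x":-30,"y":0,"z":0,"rx":0,"ry":0,"rz":0},{"grip":0,"x":-30,"y":0,"z":0,"rx":0,"ry":0,"rz":0},{"grip":0,"x":-30,"y":0,"z":0,"rx":0,"ry":0,"rz":0},{"grip":0,"x":-30,"y":0,"z":0,"rx":0,"ry":0,"rz":0},{"grip":0,"x":-30,"y":0,"z":0,"rx":0,"ry":0,"rz":0},{"grip":0,"x":-30,"y":0,"z":0,"rx":0,"ry":0,"rz":0},{"grip":0,"x":0,"y":0,"z":0,"rx":0,"ry":0,"rz":0},{"grip":0,"x":0,"y":0,"z":0,"rx":0,"ry":0,"rz":0}]'
python3 - <<'E'
from h import *
togo(.4775,-.213,.25,-80)
t=read_camera("top");s=read_camera("side");crop(s,372,135,76,66,10,"pics/s17.png");crop(t,400,222,72,66,9,"pics/t17.png");crop(s,240,120,260,260,2.3,"pics/s18.png")
E
```

```text
time: 18.5
eef_pos: [0.4775, -0.2138, 0.2676]
tcp_rot: [0.762, -0.648, 0.0, 0.0]
contact_force: [0.7, -0.5, 0.7]
opening: 0.872
time: 19.08
eef_pos: [0.4772, -0.2135, 0.3985]
tcp_rot: [0.762, -0.648, -0.0, 0.0]
contact_force: [-0.1, -0.5, 0.4]
opening: 1.0
time: 19.75
eef_pos: [0.4483, -0.0348, 0.3974]
tcp_rot: [0.763, -0.647, 0.0, 0.0]
contact_force: [-0.7, -0.4, 0.1]
opening: 1.003
t 19.75 p [448.3 -34.8 397.4] yaw -80.6 F [-0.7 -0.4  0.1] open 1.003
tool delta mm now [180.4   0.3 147.5]  after turn [180.5   2.2 147.4] rotvec deg [-0.02 -0.04 -0.6 ]
```

View pics/s17.png

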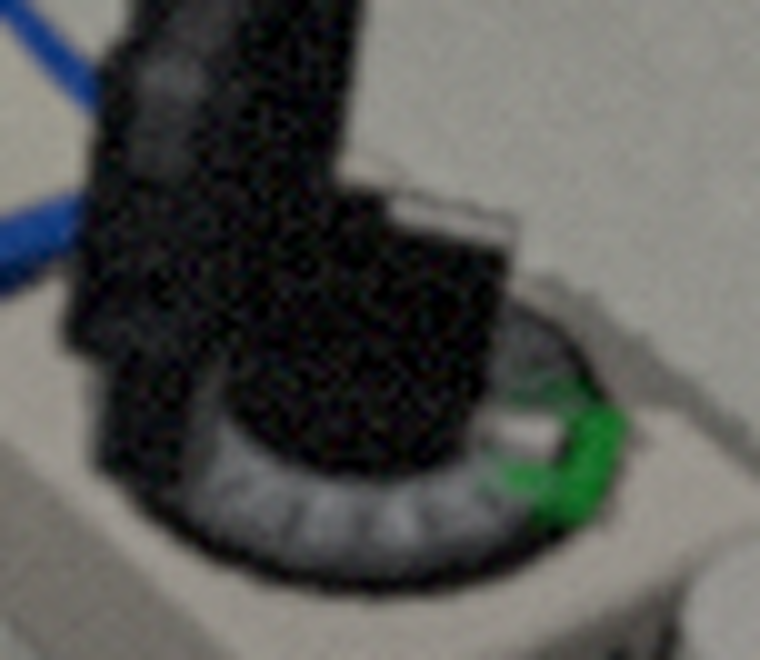

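View pics/t17.png

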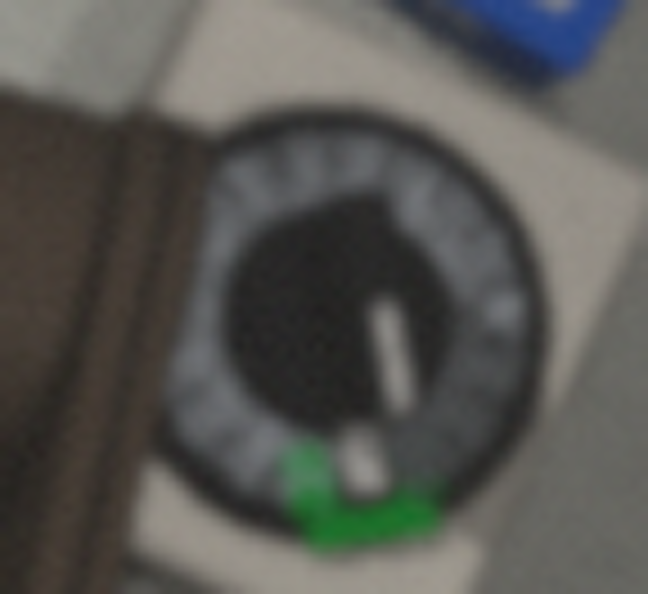

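View pics/s18.png

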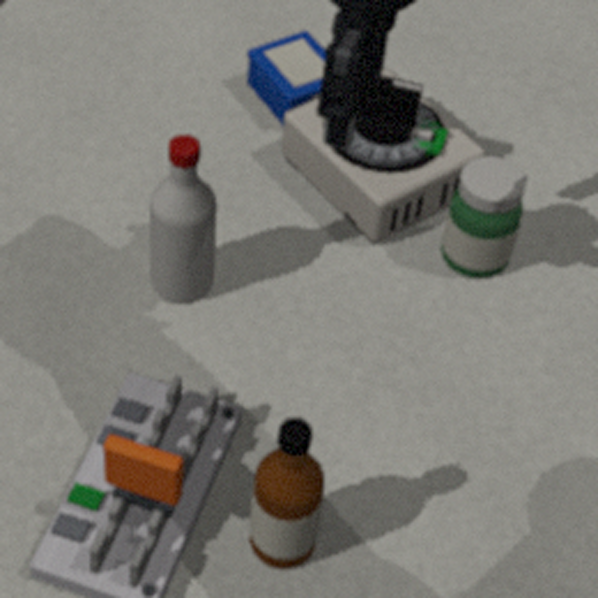

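Run:
```python
from h import *
t=read_camera("top");s=read_camera("side")
T=lambda x,y:(400+(x+.5)/9-.5,222+(y+.5)/9-.5)
S=lambda x,y:(372+(x+.5)/10-.5,135+(y+.5)/10-.5)
print("stripe mid",tri(t,T(393,355),s,S(452,220)),"outer",tri(t,T(403,412),s,S(512,233)))
T3=lambda x,y:(400+(x+.5)/10-.5,222+(y+.5)/10-.5);S3=lambda x,y:(372+(x+.5)/10-.5,145+(y+.5)/10-.5)
print("before: mid",tri(t,T3(446,285),s,S3(350,112)))
print("stripe top dir", *[np.degrees(np.arctan2(*(onz(t,*T(403,412),.12)-onz(t,*T(383,300),.12))[[1,0]]))])
A=np.array([.4776,-.2132])
for n,p in(("key t",onz(t,*T(364,470),.07)),("key s",onz(s,*S(528,435),.07))):
    d=p[:2]-A;print(n,np.hypot(*d),np.degrees(np.arctan2(d[1],d[0])))
print(get_state()["dq"].round(3))
```

```text
stripe mid [ 0.46375629 -0.21500006  0.12160459] outer [ 0.4502873  -0.21658911  0.12244641]
before: mid [ 0.48888008 -0.22121008  0.10879735]
stripe top dir -171.89565138828468
key t 0.038493573279909724 -171.96245941048772
key s 0.037764479797901776 -173.58130329780494
[-0.003  0.005 -0.     0.002 -0.     0.002]
```

```bash
python3 -c "
from plant import *
print(sign_off())"
```

```text
the job is handed in; nothing more can be done
None
```

I moved the orange stop on the silver rail to the notch beside the green tile, then turned the lamp knob to the green mark and pulled it out until it locked. The job was handed in at about 20 s of the 67 s allowed. `sign_off` gives no verdict.

**Stop:**
- I lifted it about 22 mm, moved it about 30 mm along the rail, lowered it and released it.
- It measured 2.4 mm off the tile's centre along the rail, within the 6 mm limit.
- Its top measured 104 mm above the desk, against 107 mm when seated. I take that as camera error, with the cross bar down in the notch.

**Knob:**
- I turned it about 140° clockwise. The first pull met resistance, and a small extra turn let the key into the notch; I then eased back about 1.5° and finished the pull.
- The stripe rose about 13 mm, against the 12 mm travel. The pull force climbed to about 25 N at the end, as it would at the end stop.
- The key is visible in the notch between the green blocks. The pointer is at about -172°, and my estimates of the notch direction mostly ranged from -164° to -179°, so the seated key is the better evidence.

**Bystanders and arm:** The bottles, jar and slide box look upright and unmoved in the last side picture, but I did not measure them again. The arm is clear, with no contact force above noise.

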